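# Set the air valve of the fossil bench and hold its wheel

## Robot

A 6-joint arm with a two-finger parallel gripper is mounted at the origin on the work surface. World frame = base frame: x ahead of the robot, y to its left, z up, the work surface at z = 0. Lengths are in m, angles in rad, forces in N, time in s.
With the tool pointing down it reaches from about 0.35 to 0.975 m from the base axis. Payload 4.9 kg.
Tool frame: the origin (TCP) lies at the very end of the fingers, on their centre line; the grasp point (between the pads) lies behind it (manip.grip_depth is the z of the grasp point in the tool frame, in m); z points along the fingers, y is the direction in which the jaws open and shut (so a half turn about z gives the same grasp; the last joint's range is limited). The gripper opens to 85 mm and grips with 20 to 120 N. Pads are 22 mm wide; open, the fingers measure 114 mm over their backs; the gripper's body (76 mm by 85 mm) begins 54 mm behind the grasp point. The pads swing forward as they close: fully open they stand 13 mm farther back than shut.
Start: joints at [-0.119, 0.053, 1.613, -0, 1.476, -0.119], TCP at [0.625, 0, 0.231] pointing down, gripper open.
Joint ranges: [-3.01, 3.01], [-1.01, 2.22], [0.06, 2.58], [-1.02, 4.17], [0.09, 2.62], [-3.14, 3.14]. Speed limits (rad/s): [2.57, 2.57, 3.14, 3.14, 3.14, 3.14].

## Interface

Orientations are given as a unit quaternion [w, x, y, z].
In Python, from plant import state, optics, manip, silhouettes, place_of gives the robot as it stands. The module is installed in compiled form; this text tells all that it offers.
- The arm moves only by the tool jog_arm, never from a script. Its argument "increments" is a list of rows, each an object with "slide": the shift along the tool's x, y, z in mm, a list of three; "rotation": the turn, a rotation vector about the tool's x, y, z in degrees, a list of three. A call has 1 to 20 rows; each row shifts and turns the commanded pose from where the row before left it, along the tool's axes as they then stand; what a row does not reach is not made up. A row lasts 1/12 s, in which the tool goes at most 41.7 mm and 7.16 degrees, less where a joint would pass 70% of its speed; a pose out of reach is approached as far as the arm can. A call with a gripper value outside its range is refused whole. "fingers" is the opening, from 0 (shut) to 1 (fully open), set as the call begins (left out, the last holds). The fingers move at their own pace and stop on an object; the grip force is fixed at half the most. Time passes only in rows, so rows that do not move let the fingers close. It gives the time, the measured TCP pose, the force and the opening at its end, in the units of the state.
- state(): the state, without advancing time (a new reading comes with each control period).
- optics.grab_frame(name): name is "scene" or "side" or "wrist"; returns a dict with "frame" (480x640x3 uint8, blue, green, red), "camera_matrix" (3x3 intrinsics, pixels), "distortion" ([k1, k2, p1, p2, k3] as OpenCV has them; the pictures are not rectified), "R" (3x3) and "t" (3): a world point X has camera coordinates R X + t. Camera axes: x right, y down, z forward; pixel columns grow to the right and rows downward; lengths in m; the calibration is good to about 2 mm. A picture is of the moment at which its call begins. There is no depth.
- manip.job_done(): hands the job in, once; it reports no verdict.
Trained networks look in the newest picture that a camera, given by its name, has taken for a name from the list of things; names that differ only in an ending like _2 or _b are one class to them, and where a whole thing is asked for, a point or a joint stands for the part that bears it (a point fixed in the world has none). Each returns a list of dicts, best first, with "score" (0 to 1); they miss things now and then, are a little off and sometimes report something else, mostly with a low value. They report only what shows in the picture. A call takes as long as a camera call.
- silhouettes(thing, camera): "mask" (480x640 bool, what is visible of it) and "bbox" ([left, top, right, bottom] in pixels, round what is visible of it).
- place_of(thing, camera): "uv" ([column, row] in pixels: a listed point, or the origin of a listed thing).
The state is a dict: "time": time; "joint_pos": joint angles; "joint_vel": joint speeds; "joint_efforts": joint torques, N m; "tool_pos": TCP position; "tool_rot": TCP orientation; "contact_force": force on the tool from outside, world axes, zero at the start; "ft_torque": the same for the moment, N m; "gripper_width": opening from 0.0 (shut) to 1.0 (fully open).
Only numpy, scipy, OpenCV 4.12 (cv2) and the standard library are available. Lean on these libraries where they do the work, as an engineer would, in place of code of your own. Each camera call takes 0.05 s, during which the arm holds its last target.

## Task

Reset the air supply for the engraving pens: with the black handle on the red handwheel, turn the valve clockwise (seen from above) until it is shut against its stop, then back it off exactly two full turns, so that the handle has come round twice to where it stopped. Finish while still gripping the handle there, and keep hold of it, because the wheel must not be dragged round when I tighten the gland nut under it. Leave everything else on the bench where it lies.

Things in the scene. Friction and masses are not known exactly. Their poses are not given: they have to be found in the camera images.
- air_station: Fixed bench air station: grey bed plate 120 x 360 x 10 mm with a steel pipe along its y, filter-regulator at +y (top at 142 mm), dial gauge at -y (top at 165 mm, 130 mm from the stem), brass globe valve in the middle under a red handwheel. Origin: centre of the plate's underside; its z is the stem's axis. Within 100 mm of the stem only the handle stands over 20 mm above the wheel.
- wheel_hub (a point): Centre of the red handwheel, on the stem's axis, 160 mm above the bench, at mid height of the rim. The wheel is 109 mm across with three spokes and a 13 mm thick rim; it turns about the vertical stem and does not rise or fall.
- wheel (a joint): Handwheel angle in rad: 0 = shut, at the hard stop; grows as it opens (anticlockwise from above), 6.283 a turn, up to 3.5 turns. At angle a the handle stands at pi + a about the stem, from the station's x axis (shut: on its -x side). Starts 0.4 to 1.1 turns open. Stiff packing: 3 to 4 N at the handle turn it; no spring, it stays where it is left.
- handle: The handwheel's black plastic revolving handle: an upright, slightly barrelled grip, 21 mm in diameter and 62 mm tall, standing on the wheel's rim with its axis 48 mm from the stem's axis. It spins freely on its own pin, so a gripper can hold it and go round the circle without turning. Origin: on the handle's axis at its foot, 170 mm above the bench; top at 232 mm.
- handle_mid (a point): Middle of the handle, on its axis, 204 mm above the bench: the place to grip.
- spanner: Bystander: steel spanner 180 mm long, 8 mm thick, lying on the bench on the robot's side of the station. Origin under its middle.
- air_scribe: Bystander: steel engraving pen 140 mm long, 17 mm thick, lying beyond the station. Origin under its middle.
- plaster_bowl: Bystander: green mixing bowl, 124 mm across, 58 mm tall. Origin under its middle.
- glue_bottle: Bystander: amber bottle with black cap, 52 mm in diameter, 115 mm tall. Origin under its middle.
- vertebra: Bystander: brown fossil vertebra, a spool 72 mm across and 46 mm tall with a spine reaching out 108 mm along its x. Origin under the spool's middle.
- dust_brush: Bystander: brush with wooden handle, 190 mm long, lying down. Origin under its middle.
- hammer: Bystander: hammer with wooden handle, 250 mm long, lying down. Origin under its middle.

How it is judged:
By the outcome, as a careful person would: the job done as asked, in the order asked, and still so for the second after the job is handed in, while the arm keeps its last pose, push and grip.
It also fails if it takes over 64 s, if anything falls off the work surface, if the arm or the gripper's body presses on something with over 40 N, if the wrist force passes 120 N, or if a joint passes its speed limit or range.

## Working session

There is one attempt and no reset: what is moved stays moved. The work goes in short steps, Python scripts to look and compute and a tool call to move; the robot and the scene stay as the last step left them, time stands still between calls to the robot, and variables do not carry over. Pictures are saved under pics/ and viewed, and the job is handed in when it is done.

Besides the shell and the picture viewer there is one more tool, called after "Call:" by a JSON object that holds its "name" and its "arguments", one argument or row to a line. jog_arm: Moves the arm, as the interface text tells. Its arguments: {"type":"object","properties":{"increments":{"type":"array","items":{"type":"object","properties":{"slide":{"type":"array","items":{"type":"number"}},"rotation":{"type":"array","items":{"type":"number"}}}}},"fingers":{"type":"number"}},"required":["increments"]}

```bash
mkdir -p pics; cat > h.py <<'E'
import numpy as np, cv2
from plant import state, optics, manip, silhouettes, place_of
def ray(f,uv):
    p=cv2.undistortPoints(np.array([[uv]],float),np.array(f["camera_matrix"],float),np.array(f["distortion"],float))[0,0]
    R=np.array(f["R"]);t=np.array(f["t"]).ravel()
    return -R.T@t, R.T@np.array([p[0],p[1],1.])
def onz(f,uv,z):
    o,d=ray(f,uv); return o+d*(z-o[2])/d[2]
def proj(f,X):
    R=np.array(f["R"],float);t=np.array(f["t"],float).ravel()
    return cv2.projectPoints(np.array(X,float).reshape(-1,3),cv2.Rodrigues(R)[0],t,np.array(f["camera_matrix"],float),np.array(f["distortion"],float))[0].reshape(-1,2)
E
python3 - <<'E'
from h import *
np.set_printoptions(precision=4,suppress=True)
s=state();print(s, manip.grip_depth)
for c in ["scene","side","wrist"]:
    f=optics.grab_frame(c);cv2.imwrite(f"pics/a_{c}.png",f["frame"])
    print(c,"campos",ray(f,(320,240))[0])
    for n,z in [("wheel_hub",.16),("handle",.17),("handle_mid",.204),("air_station",0)]:
        for r in place_of(n,c)[:2]: print(n,r["score"],r["uv"],onz(f,r["uv"],z))
E
```

```text
{'time': 0.0, 'joint_pos': array([-0.119 ,  0.0534,  1.6143, -0.    ,  1.476 , -0.1189]), 'joint_vel': array([-0.0002,  0.0014, -0.0018, -0.001 , -0.0003, -0.0003]), 'joint_efforts': array([  0.0003, -39.367 , -37.0176,  -0.0002,   0.0069,  -0.    ]), 'tool_pos': array([0.6244, 0.0001, 0.23  ]), 'tool_rot': array([-0.0008,  0.7071,  0.7071, -0.0006]), 'contact_force': array([ 0.2279, -0.1292,  0.5371]), 'ft_torque': array([ 0.0056, -0.0315, -0.0567]), 'gripper_width': 1.0047657784949116} -0.0187
scene campos [ 1.3128 -0.1683  0.899 ]
wheel_hub 0.69 [274.1, 264.9] [ 0.5918 -0.1221  0.16  ]
handle 0.74 [256.9, 248.5] [ 0.5411 -0.153   0.17  ]
handle_mid 0.47 [256.7, 237.0] [ 0.5403 -0.1495  0.204 ]
air_station 0.83 [276.3, 309.1] [ 0.5866 -0.1296  0.    ]
side campos [-0.2263  0.8489  0.8554]
wheel_hub 0.94 [343.8, 204.4] [ 0.5797 -0.1348  0.16  ]
handle 0.61 [357.4, 203.6] [ 0.5456 -0.1476  0.17  ]
handle 0.56 [362.5, 188.1] [ 0.5902 -0.2244  0.17  ]
handle_mid 0.57 [360.2, 192.3] [ 0.5395 -0.149   0.204 ]
air_station 0.83 [336.5, 257.3] [ 0.5865 -0.1193  0.    ]
wrist campos [0.6239 0.0696 0.3736]
air_station 0.63 [286.9, 317.8] [ 0.5883 -0.1242  0.    ]
```

View pics/a_scene.png

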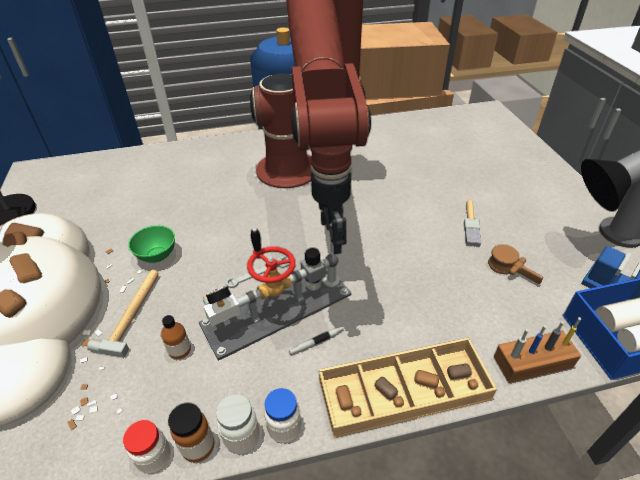

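View pics/a_side.png

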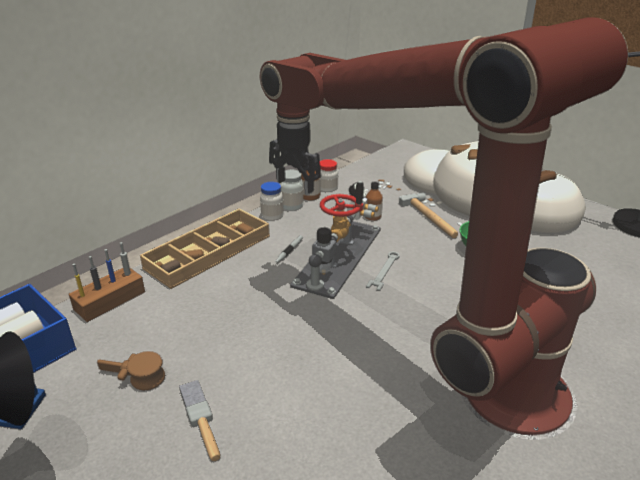

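View pics/a_wrist.png

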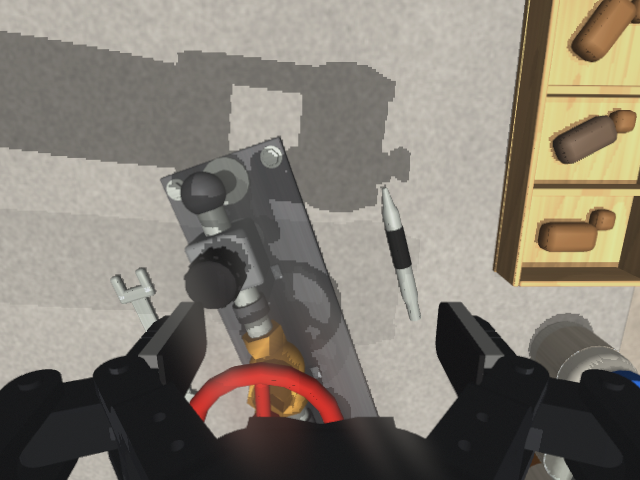

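```bash
cat > m.py <<'E'
from h import *
np.set_printoptions(precision=4,suppress=True)
for c in ["scene","side","wrist"]:
    f=optics.grab_frame(c)
    b,g,r=[f["frame"][...,i].astype(int) for i in range(3)]
    red=((r>130)&(g<60)&(b<60)).astype(np.uint8)
    n,l,st,ce=cv2.connectedComponentsWithStats(red)
    # component nearest wheel
    u=proj(f,[.586,-.128,.16])[0]
    best=[i for i in range(1,n) if st[i,4]>150 and np.linalg.norm(ce[i]-u)<60]
    m=np.isin(l,best).astype(np.uint8)
    pts=cv2.convexHull(np.argwhere(m)[:,::-1].astype(np.int32)).reshape(-1,2)
    w=np.array([onz(f,p,.16)[:2] for p in pts.astype(float)])
    print(c,"red",m.sum(),"circle",cv2.minEnclosingCircle(w.astype(np.float32)),cv2.fitEllipse(w.astype(np.float32)))
    for s in silhouettes("handle",c)[:2]:
        print(" handle",s["score"],s["bbox"],s["mask"].sum())
        ys,xs=np.nonzero(s["mask"]); 
        print("  centroid on z .2",onz(f,(xs.mean(),ys.mean()),.202))
    for s in silhouettes("air_station",c)[:1]:
        print(" st",s["score"],s["bbox"])
    img=f["frame"]
    if c!="wrist":
        cr=img[int(u[1])-100:int(u[1])+120,int(u[0])-130:int(u[0])+130]
        print(" crop origin",int(u[0])-130,int(u[1])-100)
        cv2.imwrite(f"pics/crop_{c}.png",cv2.resize(cr,None,fx=3,fy=2.7,interpolation=cv2.INTER_CUBIC)[:600,:800])
E
python3 m.py
```

```text
scene red 327 circle ((0.5862931609153748, -0.128836527466774), 0.05299229174852371) ((0.5871793627738953, -0.12821289896965027), (0.10238898545503616, 0.10517270863056183), 53.38630294799805)
 handle 0.58 [131.0, 222.3, 174.9, 261.2] 1435
  centroid on z .2 [ 0.5023 -0.3775  0.202 ]
 handle 0.58 [460.8, 202.0, 483.3, 243.8] 514
  centroid on z .2 [0.6183 0.3299 0.202 ]
 st 0.73 [201.7, 227.8, 347.2, 359.6]
 crop origin 141 163Traceback (most recent call last):
  File "m.py", line 12, in <module>
    pts=cv2.convexHull(np.argwhere(m)[:,::-1].astype(np.int32)).reshape(-1,2)
        ^^^^^^^^^^^^^^^^^^^^^^^^^^^^^^^^^^^^^^^^^^^^^^^^^^^^^^^^^^^^^^^
AttributeError: 'NoneType' object has no attribute 'reshape'
```

```bash
sed -i 's/r>130)&(g<60)&(b<60)/r>90)\&(g<r*0.4)\&(b<r*0.4)/; s/st\[i,4\]>150/st[i,4]>40/' m.py; python3 m.py
```

```text
scene red 746 circle ((0.5840834975242615, -0.13203509151935577), 0.057525862008333206) ((0.5852239727973938, -0.12905901670455933), (0.10481531172990799, 0.11193471401929855), 100.80491638183594)
 handle 0.44 [254.5, 228.0, 262.0, 250.3] 207
  centroid on z .2 [ 0.544  -0.1517  0.202 ]
 st 0.71 [199.2, 229.6, 346.5, 361.3]
 crop origin 141 163
side red 379 circle ((0.6764369010925293, -0.19931760430335999), 0.164650097489357) ((0.6725785732269287, -0.19691520929336548), (0.13392218947410583, 0.3395153880119324), 50.30726623535156)
 handle 0.73 [354.6, 184.8, 362.1, 200.2] 164
  centroid on z .2 [ 0.5451 -0.1526  0.202 ]
 handle 0.43 [95.9, 351.9, 166.3, 389.6] 1550
  centroid on z .2 [0.4167 0.5674 0.202 ]
 st 0.63 [292.1, 182.7, 382.7, 301.7]
 crop origin 210 104
wrist red 3270 circle ((0.5884183049201965, -0.1088000163435936), 0.04996565729379654) ((0.5883157253265381, -0.10524442046880722), (0.05757163465023041, 0.09572142362594604), 86.92554473876953)
 st 0.81 [157.2, 132.6, 379.3, 423.4]
```

View pics/crop_scene.png

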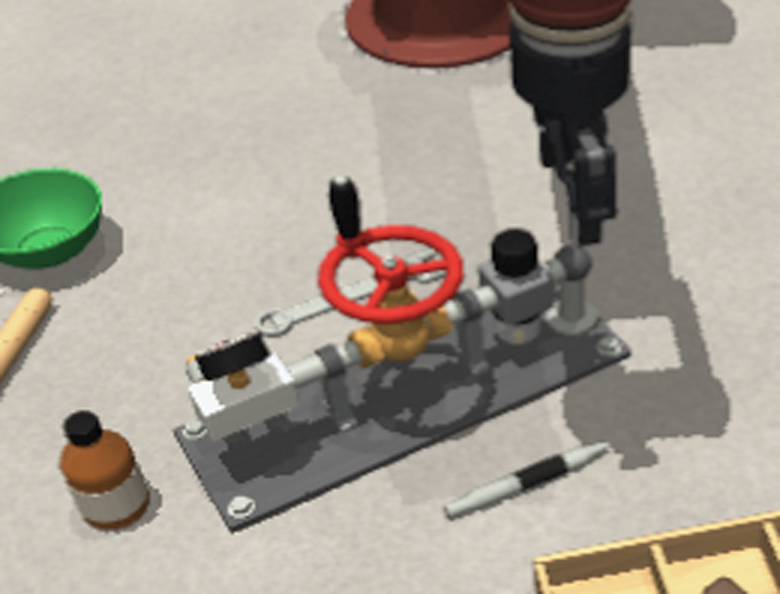

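```bash
python3 - <<'E'
from h import *
np.set_printoptions(precision=4,suppress=True)
f=optics.grab_frame("scene")
a,b,c=[onz(f,u,z)[:2] for u,z in [((218.3,359.3),.005),((351,293.7),.006),((199.7,322.3),.01)]]
print(a,b,c,np.linalg.norm(b-a),np.linalg.norm(c-a))
d=b-a;yaw=np.arctan2(-d[0],d[1]);print("yaw",np.degrees(yaw))
ex=np.array([np.cos(yaw),np.sin(yaw)]);ey=np.array([-ex[1],ex[0]])
print("centre",(a+b)/2-0.06*ex)
f=optics.grab_frame("wrist")
a,b=[onz(f,u,.01)[:2] for u in [(162,178),(280,137)]];d=b-a;print(a,b,np.degrees(np.arctan2(d[1],d[0])),np.linalg.norm(d),(a+b)/2-.18*np.array([-d[1],d[0]])/np.linalg.norm(d))
E
```

```text
[ 0.7008 -0.278 ] [0.5871 0.0604] [ 0.5913 -0.3139] 0.35696150278541366 0.1152484033410389
yaw 18.570931387663382
centre [ 0.5871 -0.1279]
[0.4766 0.0246] [0.5875 0.0612] 18.276326553287195 0.11681838683080176 [ 0.5885 -0.128 ]
```

Call:
{"name": "jog_arm", "arguments": {
  "increments": [
    {"slide": [0,0,-15]},
    {"slide": [0,0,-15]},
    {"slide": [-20,-10,0]},
    {"slide": [-20,-11,0]},
    {"slide": [-20,-11,0]},
    {"slide": [-20,-11,0]},
    {"slide": [-20,-11,0]},
    {"slide": [-20,-11,0]},
    {"slide": [-20,-11,0]},
    {"slide": [-10,-4,0]},
    {"slide": [0,0,0]},
    {"slide": [0,0,0]}
  ],
  "fingers": 1
}}

```text
invalid input
```

```bash
python3 - <<'E'
from h import *
np.set_printoptions(precision=4,suppress=True)
s=state();print(s["time"],s["tool_pos"],s["tool_rot"],s["contact_force"])
for c in ["wrist","side","scene"]:
    f=optics.grab_frame(c);im=f["frame"].copy()
    for n,z in [("wheel_hub",.16),("handle",.17),("handle_mid",.204),("air_station",0)]:
        for r in place_of(n,c)[:1]: print(c,n,r["score"],r["uv"],onz(f,r["uv"],z))
    for X in [(.5442,-.1503,.232),(.5442,-.1503,.17),(.587,-.1285,.16)]:
        p=proj(f,X)[0]; cv2.circle(im,(int(p[0]),int(p[1])),3,(255,0,255),1)
    cv2.imwrite(f"pics/b_{c}.png",im)
    if c!="wrist":
        cv2.imwrite(f"pics/b_{c}.png",cv2.resize(im[150:300,180:400],None,fx=3.5,fy=3.5))
E
```

```text
1.5 [0.625  0.     0.2313] [-0.      0.7071  0.7071 -0.    ] [0.1614 0.254  0.0953]
wrist air_station 0.89 [285.4, 319.3] [ 0.5867 -0.1259  0.    ]
side wheel_hub 0.82 [341.7, 204.6] [ 0.583  -0.1303  0.16  ]
side handle 0.71 [359.9, 204.8] [ 0.5369 -0.147   0.17  ]
side handle_mid 0.52 [361.2, 190.3] [ 0.5445 -0.1593  0.204 ]
side air_station 0.86 [338.2, 255.9] [ 0.5875 -0.1276  0.    ]
scene wheel_hub 0.95 [272.0, 264.0] [ 0.588  -0.1262  0.16  ]
scene handle 0.47 [259.8, 249.7] [ 0.5465 -0.147   0.17  ]
scene air_station 0.81 [275.4, 307.7] [ 0.5817 -0.1311  0.    ]
```

View pics/b_wrist.png

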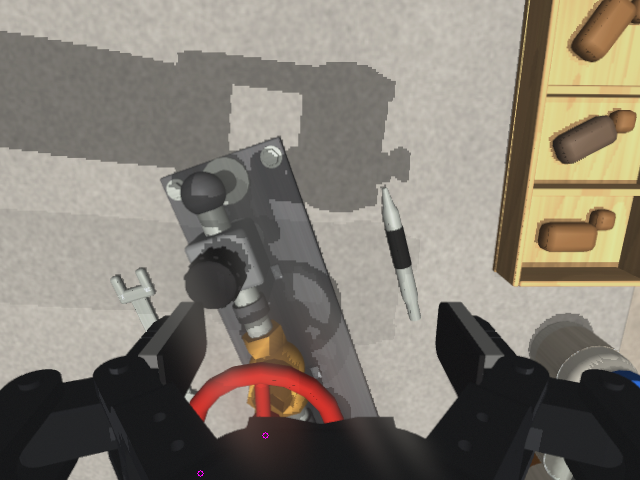

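View pics/b_side.png

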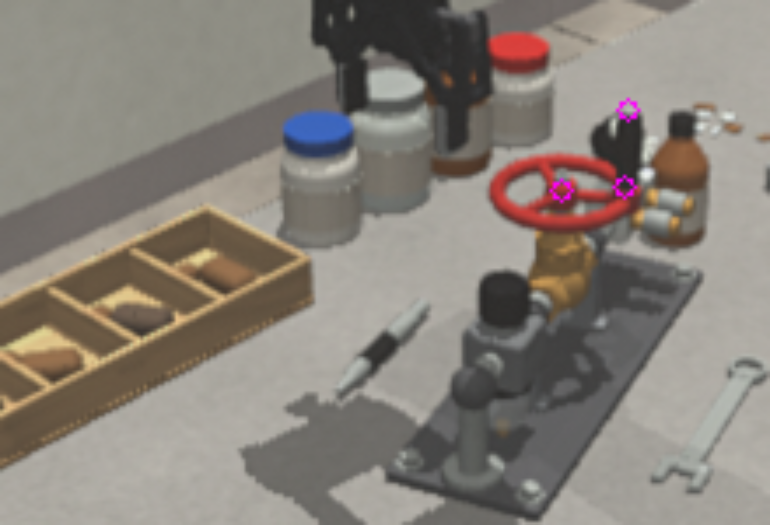

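View pics/b_scene.png

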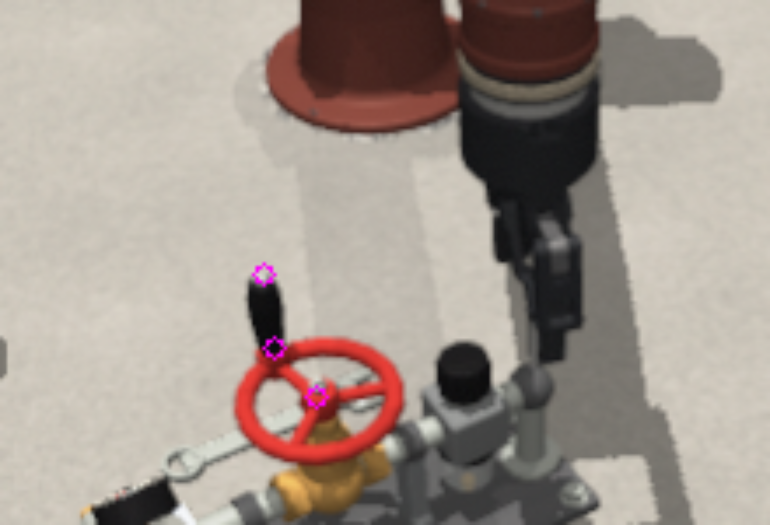

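The estimates line up in both views: hub at scene crop (316,397), handle between (263,275) and (274,348). The move was refused, so I'll try again with rotation included in every row.

Call:
{"name": "jog_arm", "arguments": {
  "increments": [
    {"slide": [0,0,-15],"rotation": [0,0,0]},
    {"slide": [0,0,-15],"rotation": [0,0,0]},
    {"slide": [-20,-10,0],"rotation": [0,0,0]},
    {"slide": [-20,-11,0],"rotation": [0,0,0]},
    {"slide": [-20,-11,0],"rotation": [0,0,0]},
    {"slide": [-20,-11,0],"rotation": [0,0,0]},
    {"slide": [-20,-11,0],"rotation": [0,0,0]},
    {"slide": [-20,-11,0],"rotation": [0,0,0]},
    {"slide": [-20,-11,0],"rotation": [0,0,0]},
    {"slide": [-10,-4,0],"rotation": [0,0,0]},
    {"slide": [0,0,0],"rotation": [0,0,0]},
    {"slide": [0,0,0],"rotation": [0,0,0]}
  ],
  "fingers": 1.0
}}

```text
time: 3.25
tool_pos: [0.5455, -0.1501, 0.2626]
tool_rot: [0.001, 0.707, 0.707, 0.001]
contact_force: [-0.5, -0.0, 0.3]
gripper_width: 1.001
```

```bash
python3 - <<'E'
from h import *
f=optics.grab_frame("wrist");im=f["frame"].copy()
for X in [(.5442,-.1503,.232),(.5442,-.1503,.17),(.587,-.1285,.16)]:
    p=proj(f,X)[0]; print(p);cv2.circle(im,(int(p[0]),int(p[1])),4,(255,0,255),1)
cv2.imwrite("pics/c_wrist.png",im)
f=optics.grab_frame("side");cv2.imwrite("pics/c_side.png",cv2.resize(f["frame"][100:270,240:460],None,fx=3.5,fy=3.5))
E
```

```text
[319.7706056  279.83296972]
[319.70368952 242.70701821]
[386.70517997 205.30840509]
```

View pics/c_wrist.png

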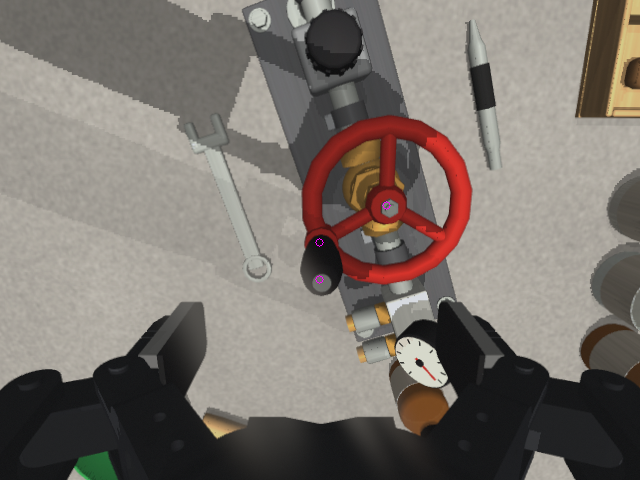

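View pics/c_side.png

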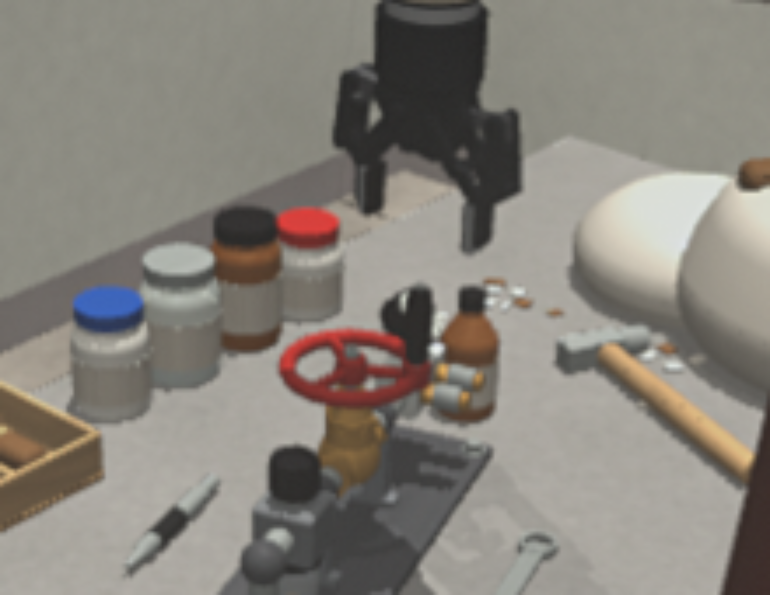

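Wrist view: handle top at (320,281), right where predicted, centred between the open fingers. I'll lower and grip.

Call:
{"name": "jog_arm", "arguments": {
  "increments": [
    {"slide": [-0.5,-1,15],"rotation": [0,0,0]},
    {"slide": [0,0,15],"rotation": [0,0,0]},
    {"slide": [0,0,15],"rotation": [0,0,0]},
    {"slide": [0,0,15],"rotation": [0,0,0]},
    {"slide": [0,0,10],"rotation": [0,0,0]},
    {"slide": [0,0,6],"rotation": [0,0,0]},
    {"slide": [0,0,0],"rotation": [0,0,0]},
    {"slide": [0,0,0],"rotation": [0,0,0]}
  ],
  "fingers": 1.0
}}

```text
time: 4.02
tool_pos: [0.5443, -0.1502, 0.1855]
tool_rot: [-0.0, 0.707, 0.707, 0.0]
contact_force: [0.2, -0.4, 0.4]
gripper_width: 1.002
```

Call:
{"name": "jog_arm", "arguments": {
  "increments": [
    {"slide": [0,0,0],"rotation": [0,0,0]},
    {"slide": [0,0,0],"rotation": [0,0,0]},
    {"slide": [0,0,0],"rotation": [0,0,0]},
    {"slide": [0,0,0],"rotation": [0,0,0]},
    {"slide": [0,0,0],"rotation": [0,0,0]},
    {"slide": [0,0,0],"rotation": [0,0,0]},
    {"slide": [0,0,0],"rotation": [0,0,0]},
    {"slide": [0,0,0],"rotation": [0,0,0]},
    {"slide": [0,0,0],"rotation": [0,0,0]},
    {"slide": [0,0,0],"rotation": [0,0,0]},
    {"slide": [0,0,0],"rotation": [0,0,0]},
    {"slide": [0,0,0],"rotation": [0,0,0]}
  ],
  "fingers": 0.0
}}

```text
time: 5.02
tool_pos: [0.5451, -0.1504, 0.1861]
tool_rot: [0.001, 0.707, 0.707, 0.001]
contact_force: [5.1, 1.4, 0.1]
gripper_width: 0.23
```

```bash
python3 - <<'E'
from h import *
np.set_printoptions(precision=4,suppress=True)
s=state();print(s)
f=optics.grab_frame("wrist");cv2.imwrite("pics/d_wrist.png",f["frame"])
E
```

```text
{'time': 5.0167, 'joint_pos': array([-0.4014, -0.0587,  1.8005,  0.0012,  1.3969, -0.4017]), 'joint_vel': array([ 0.0008,  0.0004, -0.0014,  0.0014, -0.0003,  0.0012]), 'joint_efforts': array([ -1.4845, -33.1505, -33.8912,  -0.7926,   1.0285,  -0.0024]), 'tool_pos': array([ 0.5451, -0.1504,  0.1861]), 'tool_rot': array([0.0011, 0.7071, 0.7071, 0.0011]), 'contact_force': array([5.1014, 1.4158, 0.1354]), 'ft_torque': array([ 0.1925, -0.7059, -0.0272]), 'gripper_width': 0.22972191364510142}
```

View pics/d_wrist.png

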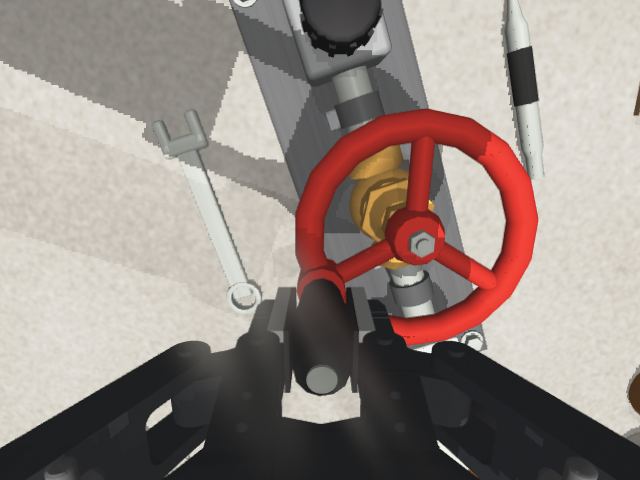

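Gripped: the handle is between the pads (opening 0.23, about 20 mm). Next I'll work out the clockwise arc in tool axes.

```bash
cat > arc.py <<'E'
import sys,numpy as np
def arc(th0,step,n,r=48):
    th=np.radians(th0+step*np.arange(n+1)); P=r*np.c_[np.sin(th),np.cos(th)]
    P=np.round(P-P[0],1); return np.round(np.diff(P,axis=0),1)
if __name__=="__main__":
    a=arc(*map(float,sys.argv[1:3]),int(sys.argv[3]))
    print(" ".join(f"[{x},{y}]" for x,y in a), "total",a.sum(0))
E
python3 arc.py 206.5 -9 40
```

```text
[7.0,-2.8] [7.3,-1.7] [7.5,-0.5] [7.5,0.6] [7.3,1.8] [7.0,3.0] [6.4,4.0] [5.7,4.9] [4.8,5.8] [3.9,6.4] [2.8,7.0] [1.7,7.4] [0.5,7.5] [-0.6,7.5] [-1.9,7.3] [-2.9,6.9] [-4.0,6.4] [-4.9,5.7] [-5.8,4.8] [-6.5,3.9] [-6.9,2.8] [-7.4,1.7] [-7.5,0.6] [-7.5,-0.7] [-7.3,-1.8] [-6.9,-3.0] [-6.4,-4.0] [-5.7,-4.9] [-4.9,-5.8] [-3.8,-6.4] [-2.9,-7.0] [-1.7,-7.3] [-0.5,-7.6] [0.7,-7.5] [1.8,-7.3] [2.9,-6.9] [4.0,-6.4] [5.0,-5.7] [5.7,-4.8] [6.5,-3.9] total [ 4.44089210e-15 -1.11022302e-14]
```

Call:
{"name": "jog_arm", "arguments": {
  "increments": [
    {"slide": [7.0,-2.8,0],"rotation": [0,0,0]},
    {"slide": [7.3,-1.7,0],"rotation": [0,0,0]},
    {"slide": [7.5,-0.5,0],"rotation": [0,0,0]},
    {"slide": [7.5,0.6,0],"rotation": [0,0,0]},
    {"slide": [7.3,1.8,0],"rotation": [0,0,0]},
    {"slide": [0,0,0],"rotation": [0,0,0]}
  ]
}}

```text
time: 5.57
tool_pos: [0.5416, -0.1126, 0.186]
tool_rot: [-0.0, 0.707, 0.708, 0.0]
contact_force: [-0.1, 1.0, 6.4]
gripper_width: 0.226
```

Call:
{"name": "jog_arm", "arguments": {
  "increments": [
    {"slide": [7.0,3.0,0],"rotation": [0,0,0]},
    {"slide": [6.4,4.0,0],"rotation": [0,0,0]},
    {"slide": [5.7,4.9,0],"rotation": [0,0,0]},
    {"slide": [4.8,5.8,0],"rotation": [0,0,0]},
    {"slide": [3.9,6.4,0],"rotation": [0,0,0]},
    {"slide": [0,0,0],"rotation": [0,0,0]}
  ]
}}

```text
time: 6.07
tool_pos: [0.5659, -0.0843, 0.1861]
tool_rot: [-0.001, 0.707, 0.708, 0.001]
contact_force: [-0.3, 2.7, 6.2]
gripper_width: 0.229
```

```bash
python3 - <<'E'
from h import *
np.set_printoptions(precision=4,suppress=True)
s=state();print(s["tool_pos"],s["contact_force"],s["tool_rot"])
for c in ["wrist","scene"]:
    f=optics.grab_frame(c);cv2.imwrite(f"pics/e_{c}.png",f["frame"])
E
```

```text
[ 0.5659 -0.0843  0.1861] [-0.3189  2.6531  6.1689] [-0.0011  0.7066  0.7076  0.0007]
```

View pics/e_wrist.png

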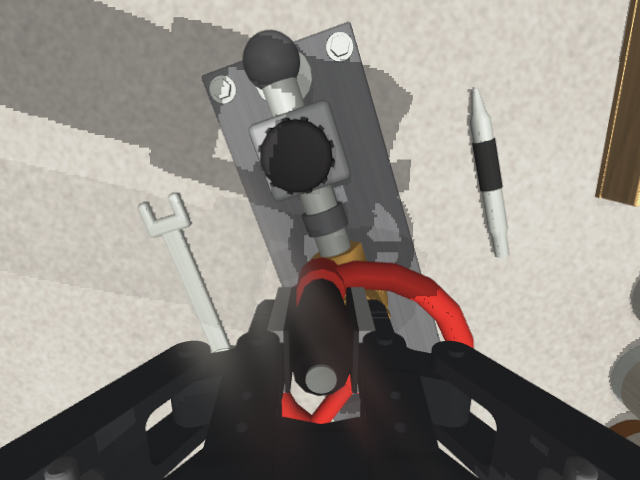

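The handle is coming round: it's now about 117° from world x, with low forces. Continuing.

Call:
{"name": "jog_arm", "arguments": {
  "increments": [
    {"slide": [2.8,7.0,0],"rotation": [0,0,0]},
    {"slide": [1.7,7.4,0],"rotation": [0,0,0]},
    {"slide": [0.5,7.5,0],"rotation": [0,0,0]},
    {"slide": [-0.6,7.5,0],"rotation": [0,0,0]},
    {"slide": [-1.9,7.3,0],"rotation": [0,0,0]},
    {"slide": [-2.9,6.9,0],"rotation": [0,0,0]},
    {"slide": [-4.0,6.4,0],"rotation": [0,0,0]},
    {"slide": [-4.9,5.7,0],"rotation": [0,0,0]},
    {"slide": [-5.8,4.8,0],"rotation": [0,0,0]},
    {"slide": [-6.5,3.9,0],"rotation": [0,0,0]},
    {"slide": [0,0,0],"rotation": [0,0,0]}
  ]
}}

```text
time: 7.08
tool_pos: [0.6308, -0.1071, 0.1861]
tool_rot: [-0.0, 0.707, 0.707, 0.001]
contact_force: [1.7, -0.8, 5.1]
gripper_width: 0.23
```

Call:
{"name": "jog_arm", "arguments": {
  "increments": [
    {"slide": [-6.9,2.8,0],"rotation": [0,0,0]},
    {"slide": [-7.4,1.7,0],"rotation": [0,0,0]},
    {"slide": [-7.5,0.6,0],"rotation": [0,0,0]},
    {"slide": [-7.5,-0.7,0],"rotation": [0,0,0]},
    {"slide": [-7.3,-1.8,0],"rotation": [0,0,0]},
    {"slide": [-6.9,-3.0,0],"rotation": [0,0,0]},
    {"slide": [0,0,0],"rotation": [0,0,0]}
  ]
}}

```text
time: 7.67
tool_pos: [0.6292, -0.1507, 0.1861]
tool_rot: [-0.001, 0.707, 0.707, 0.0]
contact_force: [-2.4, 0.8, 6.1]
gripper_width: 0.23
```

```bash
python3 - <<'E'
from h import *
from scipy.optimize import least_squares
np.set_printoptions(precision=4,suppress=True)
s=state();print(s["tool_pos"],s["contact_force"],s["ft_torque"])
for c in ["wrist","scene"]:
    f=optics.grab_frame(c);cv2.imwrite(f"pics/f_{c}.png",f["frame"])
E
```

```text
[ 0.6292 -0.1507  0.1861] [-2.3842  0.7505  6.06  ] [-0.0126  0.3305  0.0229]
```

View pics/f_wrist.png

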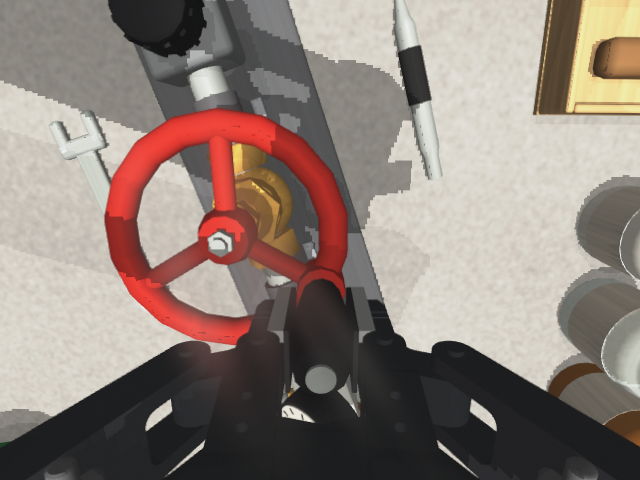

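Call:
{"name": "jog_arm", "arguments": {
  "increments": [
    {"slide": [-6.4,-4.0,0],"rotation": [0,0,0]},
    {"slide": [-5.7,-4.9,0],"rotation": [0,0,0]},
    {"slide": [-4.9,-5.8,0],"rotation": [0,0,0]},
    {"slide": [-3.8,-6.4,0],"rotation": [0,0,0]},
    {"slide": [-2.9,-7.0,0],"rotation": [0,0,0]},
    {"slide": [-1.7,-7.3,0],"rotation": [0,0,0]},
    {"slide": [-0.5,-7.6,0],"rotation": [0,0,0]},
    {"slide": [0.7,-7.5,0],"rotation": [0,0,0]},
    {"slide": [1.8,-7.3,0],"rotation": [0,0,0]},
    {"slide": [2.9,-6.9,0],"rotation": [0,0,0]},
    {"slide": [0,0,0],"rotation": [0,0,0]}
  ]
}}

```text
time: 8.68
tool_pos: [0.5648, -0.1698, 0.186]
tool_rot: [-0.001, 0.707, 0.707, 0.002]
contact_force: [0.5, 4.6, 6.6]
gripper_width: 0.229
```

```bash
python3 - <<'E'
from h import *
from scipy.optimize import least_squares
np.set_printoptions(precision=5,suppress=True)
s=state();p=s["tool_pos"];print(p,s["contact_force"],s["ft_torque"])
P=np.array([[.5451,-.1504],[.5416,-.1126],[.5659,-.0843],[.6308,-.1071],[.6292,-.1507],p[:2]])
for fix in (0,1):
    g=(lambda v:np.hypot(*(P-v[:2]).T)-(.048 if fix else v[2]))
    r=least_squares(g,[.587,-.129,.048][:3-fix]);print(r.x,r.fun)
    d=P-r.x[:2];print(np.degrees(np.arctan2(d[:,1],d[:,0]))%360)
E
python3 arc.py 242.5 -3 16
```

```text
[ 0.56479 -0.16976  0.18603] [0.46967 4.63697 6.57925] [0.60849 0.02614 0.00545]
[ 0.58725 -0.12734  0.04802] [ 0.00003 -0.00004  0.00002 -0.      -0.      -0.00001]
[208.68511 162.11259 116.39163  24.92396 330.88058 242.09499]
[ 0.58725 -0.12734] [ 0.00005 -0.00003  0.00004  0.00002  0.00002  0.00001]
[208.68617 162.10907 116.38575  24.92328 330.88497 242.0991 ]
[1.2,-2.2] [1.4,-2.1] [1.4,-2.1] [1.5,-2.0] [1.7,-1.9] [1.7,-1.8] [1.9,-1.7] [1.9,-1.6] [2.0,-1.5] [2.1,-1.4] [2.1,-1.3] [2.3,-1.2] [2.2,-1.1] [2.4,-0.9] [2.3,-0.8] [2.5,-0.7] total [ 30.6 -24.3]
```

Circle fit is excellent: centre (0.58725, -0.12734), radius 48.0 mm, residuals of 0.05 mm or less. I'll approach the stop slowly.

Call:
{"name": "jog_arm", "arguments": {
  "increments": [
    {"slide": [1.2,-2.2,0],"rotation": [0,0,0]},
    {"slide": [1.4,-2.1,0],"rotation": [0,0,0]},
    {"slide": [1.4,-2.1,0],"rotation": [0,0,0]},
    {"slide": [1.5,-2.0,0],"rotation": [0,0,0]},
    {"slide": [1.7,-1.9,0],"rotation": [0,0,0]},
    {"slide": [1.7,-1.8,0],"rotation": [0,0,0]},
    {"slide": [1.9,-1.7,0],"rotation": [0,0,0]},
    {"slide": [1.9,-1.6,0],"rotation": [0,0,0]},
    {"slide": [2.0,-1.5,0],"rotation": [0,0,0]},
    {"slide": [2.1,-1.4,0],"rotation": [0,0,0]},
    {"slide": [2.1,-1.3,0],"rotation": [0,0,0]},
    {"slide": [2.3,-1.2,0],"rotation": [0,0,0]},
    {"slide": [0,0,0],"rotation": [0,0,0]}
  ]
}}

```text
time: 9.77
tool_pos: [0.5449, -0.15, 0.186]
tool_rot: [0.001, 0.707, 0.707, 0.001]
contact_force: [4.4, 0.7, 4.9]
gripper_width: 0.23
```

Call:
{"name": "jog_arm", "arguments": {
  "increments": [
    {"slide": [1.1,-0.6,0],"rotation": [0,0,0]},
    {"slide": [1.1,-0.5,0],"rotation": [0,0,0]},
    {"slide": [0,0,0],"rotation": [0,0,0]},
    {"slide": [0,0,0],"rotation": [0,0,0]}
  ]
}}

```text
time: 10.1
tool_pos: [0.5439, -0.1482, 0.186]
tool_rot: [0.001, 0.707, 0.707, 0.001]
contact_force: [4.5, -0.4, 4.7]
gripper_width: 0.231
```

Call:
{"name": "jog_arm", "arguments": {
  "increments": [
    {"slide": [1.2,-0.5,0],"rotation": [0,0,0]},
    {"slide": [1.2,-0.4,0],"rotation": [0,0,0]},
    {"slide": [0,0,0],"rotation": [0,0,0]},
    {"slide": [0,0,0],"rotation": [0,0,0]}
  ]
}}

```text
time: 10.43
tool_pos: [0.543, -0.146, 0.1861]
tool_rot: [0.001, 0.707, 0.707, 0.001]
contact_force: [4.8, -0.2, 5.3]
gripper_width: 0.229
```

```bash
cat > st.py <<'E'
from h import *
np.set_printoptions(precision=5,suppress=True)
s=state();p=s["tool_pos"];d=p[:2]-[.58725,-.12734]
th=np.arctan2(d[1],d[0]);F=s["contact_force"]
print(s["time"],p,F,"theta",np.degrees(th)%360,"r",np.hypot(*d)*1e3,"Ftan(ccw+)",-F[0]*np.sin(th)+F[1]*np.cos(th),"Frad",F[0]*np.cos(th)+F[1]*np.sin(th))
E
python3 st.py
```

```text
10.4333 [ 0.54296 -0.14597  0.18608] [ 4.79739 -0.24833  5.29414] theta 202.8190343164855 r 48.04530381603347 Ftan(ccw+) 2.0894277541016972 Frad -4.3256086485976315
```

Call:
{"name": "jog_arm", "arguments": {
  "increments": [
    {"slide": [1.2,-0.5,0],"rotation": [0,0,0]},
    {"slide": [1.2,-0.4,0],"rotation": [0,0,0]},
    {"slide": [0,0,0],"rotation": [0,0,0]},
    {"slide": [0,0,0],"rotation": [0,0,0]}
  ]
}}

```text
time: 10.77
tool_pos: [0.5421, -0.1437, 0.1861]
tool_rot: [0.001, 0.707, 0.707, 0.001]
contact_force: [5.3, -0.5, 4.3]
gripper_width: 0.229
```

Call:
{"name": "jog_arm", "arguments": {
  "increments": [
    {"slide": [1.2,-0.4,0],"rotation": [0,0,0]},
    {"slide": [0,0,0],"rotation": [0,0,0]},
    {"slide": [0,0,0],"rotation": [0,0,0]}
  ]
}}

```text
time: 11.02
tool_pos: [0.5417, -0.1425, 0.186]
tool_rot: [0.001, 0.707, 0.707, 0.001]
contact_force: [5.0, -1.8, 4.6]
gripper_width: 0.225
```

Call:
{"name": "jog_arm", "arguments": {
  "increments": [
    {"slide": [1.2,-0.4,0],"rotation": [0,0,0]},
    {"slide": [0,0,0],"rotation": [0,0,0]},
    {"slide": [0,0,0],"rotation": [0,0,0]}
  ]
}}

```text
time: 11.27
tool_pos: [0.5416, -0.1424, 0.1861]
tool_rot: [0.002, 0.707, 0.707, 0.0]
contact_force: [6.3, -4.7, 2.1]
gripper_width: 0.227
```

```bash
python3 st.py
```

```text
11.2667 [ 0.54163 -0.14243  0.18605] [ 6.33115 -4.67019  2.13137] theta 198.30391261916748 r 48.05248579702078 Ftan(ccw+) 6.422242006797289 Frad -4.544110798143917
```

It stopped at 198.3°, matching the station yaw of 18.4°. I'll push a bit harder to confirm it's the stop.

Call:
{"name": "jog_arm", "arguments": {
  "increments": [
    {"slide": [1.2,-0.4,0],"rotation": [0,0,0]},
    {"slide": [0,0,0],"rotation": [0,0,0]},
    {"slide": [0,0,0],"rotation": [0,0,0]}
  ]
}}

```text
time: 11.52
tool_pos: [0.5416, -0.1423, 0.1861]
tool_rot: [0.004, 0.707, 0.707, -0.0]
contact_force: [8.7, -8.5, 1.6]
gripper_width: 0.228
```

```bash
python3 st.py; python3 - <<'E'
from h import *
f=optics.grab_frame("wrist");cv2.imwrite("pics/g_wrist.png",f["frame"])
E
python3 arc.py 198.3 9 40
```

```text
11.5167 [ 0.54159 -0.14234  0.18606] [ 8.67768 -8.46477  1.58077] theta 198.190046343405 r 48.06032237626381 Ftan(ccw+) 10.750664661118972 Frad -5.601577728435984
[-6.9,2.9] [-6.4,4.0] [-5.7,4.9] [-4.9,5.8] [-3.9,6.4] [-2.9,7.0] [-1.7,7.3] [-0.5,7.5] [0.6,7.5] [1.8,7.3] [2.9,7.0] [4.0,6.4] [4.9,5.7] [5.8,4.9] [6.4,3.9] [7.0,2.8] [7.3,1.7] [7.5,0.6] [7.5,-0.7] [7.3,-1.8] [7.0,-2.9] [6.4,-3.9] [5.7,-5.0] [4.9,-5.7] [3.9,-6.5] [2.8,-6.9] [1.7,-7.4] [0.6,-7.5] [-0.7,-7.5] [-1.8,-7.3] [-2.9,-6.9] [-3.9,-6.4] [-5.0,-5.7] [-5.7,-4.9] [-6.5,-3.9] [-6.9,-2.9] [-7.4,-1.7] [-7.5,-0.5] [-7.5,0.6] [-7.3,1.8] total [ 1.15463195e-14 -3.77475828e-15]
```

View pics/g_wrist.png

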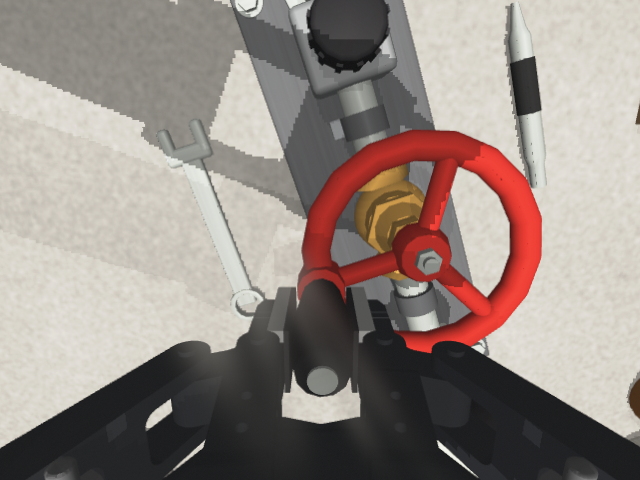

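The stop is firm: 10.7 N tangential and no further motion. Stop angle is 198.3°. Now back off two turns anticlockwise.

Call:
{"name": "jog_arm", "arguments": {
  "increments": [
    {"slide": [-2.2,0.8,0],"rotation": [0,0,0]},
    {"slide": [-6.9,2.9,0],"rotation": [0,0,0]},
    {"slide": [-6.4,4.0,0],"rotation": [0,0,0]},
    {"slide": [-5.7,4.9,0],"rotation": [0,0,0]},
    {"slide": [-4.9,5.8,0],"rotation": [0,0,0]},
    {"slide": [-3.9,6.4,0],"rotation": [0,0,0]},
    {"slide": [-2.9,7.0,0],"rotation": [0,0,0]},
    {"slide": [-1.7,7.3,0],"rotation": [0,0,0]},
    {"slide": [-0.5,7.5,0],"rotation": [0,0,0]},
    {"slide": [0.6,7.5,0],"rotation": [0,0,0]},
    {"slide": [1.8,7.3,0],"rotation": [0,0,0]}
  ]
}}

```text
time: 12.48
tool_pos: [0.6005, -0.1734, 0.186]
tool_rot: [-0.001, 0.707, 0.707, -0.002]
contact_force: [-3.6, -0.9, 8.5]
gripper_width: 0.232
```

```bash
python3 st.py
```

```text
12.4833 [ 0.60053 -0.1734   0.18602] [-3.63969 -0.93421  8.46695] theta 286.0856446477843 r 47.93887140595151 Ftan(ccw+) -3.756038553191761 Frad -0.11083143645639904
```

Call:
{"name": "jog_arm", "arguments": {
  "increments": [
    {"slide": [2.9,7.0,0],"rotation": [0,0,0]},
    {"slide": [4.0,6.4,0],"rotation": [0,0,0]},
    {"slide": [4.9,5.7,0],"rotation": [0,0,0]},
    {"slide": [5.8,4.9,0],"rotation": [0,0,0]},
    {"slide": [6.4,3.9,0],"rotation": [0,0,0]},
    {"slide": [7.0,2.8,0],"rotation": [0,0,0]},
    {"slide": [7.3,1.7,0],"rotation": [0,0,0]},
    {"slide": [7.5,0.6,0],"rotation": [0,0,0]},
    {"slide": [7.5,-0.7,0],"rotation": [0,0,0]},
    {"slide": [7.3,-1.8,0],"rotation": [0,0,0]},
    {"slide": [7.0,-2.9,0],"rotation": [0,0,0]},
    {"slide": [6.4,-3.9,0],"rotation": [0,0,0]},
    {"slide": [5.7,-5.0,0],"rotation": [0,0,0]},
    {"slide": [4.9,-5.7,0],"rotation": [0,0,0]},
    {"slide": [3.9,-6.5,0],"rotation": [0,0,0]}
  ]
}}

```text
time: 13.73
tool_pos: [0.6081, -0.084, 0.186]
tool_rot: [0.001, 0.707, 0.707, 0.0]
contact_force: [3.5, -2.1, 5.8]
gripper_width: 0.225
```

Call:
{"name": "jog_arm", "arguments": {
  "increments": [
    {"slide": [2.8,-6.9,0],"rotation": [0,0,0]},
    {"slide": [1.7,-7.4,0],"rotation": [0,0,0]},
    {"slide": [0.6,-7.5,0],"rotation": [0,0,0]},
    {"slide": [-0.7,-7.5,0],"rotation": [0,0,0]},
    {"slide": [-1.8,-7.3,0],"rotation": [0,0,0]},
    {"slide": [-2.9,-6.9,0],"rotation": [0,0,0]},
    {"slide": [-3.9,-6.4,0],"rotation": [0,0,0]},
    {"slide": [-5.0,-5.7,0],"rotation": [0,0,0]},
    {"slide": [-5.7,-4.9,0],"rotation": [0,0,0]},
    {"slide": [-6.5,-3.9,0],"rotation": [0,0,0]},
    {"slide": [-6.9,-2.9,0],"rotation": [0,0,0]},
    {"slide": [-7.4,-1.7,0],"rotation": [0,0,0]},
    {"slide": [-7.5,-0.5,0],"rotation": [0,0,0]},
    {"slide": [-7.5,0.6,0],"rotation": [0,0,0]},
    {"slide": [-7.3,1.8,0],"rotation": [0,0,0]}
  ]
}}

```text
time: 14.98
tool_pos: [0.5411, -0.1409, 0.186]
tool_rot: [-0.001, 0.707, 0.707, 0.002]
contact_force: [3.9, 5.0, 6.4]
gripper_width: 0.229
```

```bash
python3 st.py; python3 - <<'E'
from h import *
f=optics.grab_frame("wrist");cv2.imwrite("pics/h_wrist.png",f["frame"])
E
```

```text
14.9833 [ 0.54114 -0.14088  0.18603] [3.85175 5.00184 6.43071] theta 196.3665878791297 r 48.059885364624776 Ftan(ccw+) -3.7138047872080557 Frad -5.105103262611559
```

View pics/h_wrist.png

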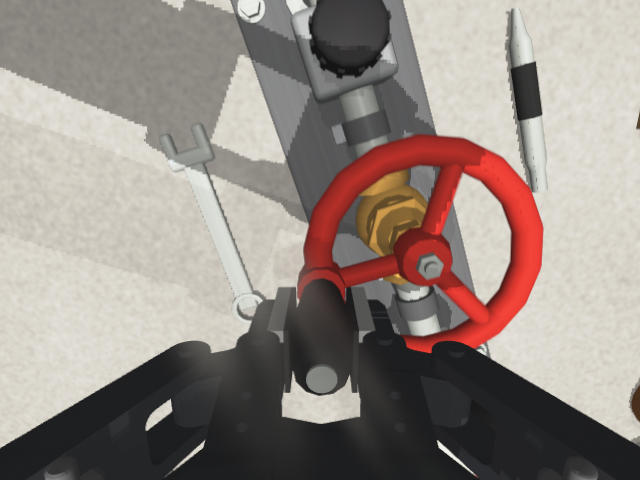

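One turn done: handle at 196.4° and still gripped. Now the second turn.

Call:
{"name": "jog_arm", "arguments": {
  "increments": [
    {"slide": [-6.9,2.9,0],"rotation": [0,0,0]},
    {"slide": [-6.4,4.0,0],"rotation": [0,0,0]},
    {"slide": [-5.7,4.9,0],"rotation": [0,0,0]},
    {"slide": [-4.9,5.8,0],"rotation": [0,0,0]},
    {"slide": [-3.9,6.4,0],"rotation": [0,0,0]},
    {"slide": [-2.9,7.0,0],"rotation": [0,0,0]},
    {"slide": [-1.7,7.3,0],"rotation": [0,0,0]},
    {"slide": [-0.5,7.5,0],"rotation": [0,0,0]},
    {"slide": [0.6,7.5,0],"rotation": [0,0,0]},
    {"slide": [1.8,7.3,0],"rotation": [0,0,0]}
  ]
}}

```text
time: 15.87
tool_pos: [0.6003, -0.1735, 0.186]
tool_rot: [-0.001, 0.707, 0.707, -0.002]
contact_force: [-3.5, -3.0, 10.0]
gripper_width: 0.229
```

Call:
{"name": "jog_arm", "arguments": {
  "increments": [
    {"slide": [2.9,7.0,0],"rotation": [0,0,0]},
    {"slide": [4.0,6.4,0],"rotation": [0,0,0]},
    {"slide": [4.9,5.7,0],"rotation": [0,0,0]},
    {"slide": [5.8,4.9,0],"rotation": [0,0,0]},
    {"slide": [6.4,3.9,0],"rotation": [0,0,0]},
    {"slide": [7.0,2.8,0],"rotation": [0,0,0]},
    {"slide": [7.3,1.7,0],"rotation": [0,0,0]},
    {"slide": [7.5,0.6,0],"rotation": [0,0,0]},
    {"slide": [7.5,-0.7,0],"rotation": [0,0,0]},
    {"slide": [7.3,-1.8,0],"rotation": [0,0,0]},
    {"slide": [7.0,-2.9,0],"rotation": [0,0,0]},
    {"slide": [6.4,-3.9,0],"rotation": [0,0,0]},
    {"slide": [5.7,-5.0,0],"rotation": [0,0,0]},
    {"slide": [4.9,-5.7,0],"rotation": [0,0,0]},
    {"slide": [3.9,-6.5,0],"rotation": [0,0,0]}
  ]
}}

```text
time: 17.12
tool_pos: [0.6081, -0.084, 0.1861]
tool_rot: [0.001, 0.707, 0.707, 0.0]
contact_force: [2.7, -2.1, 5.7]
gripper_width: 0.228
```

Call:
{"name": "jog_arm", "arguments": {
  "increments": [
    {"slide": [2.8,-6.9,0],"rotation": [0,0,0]},
    {"slide": [1.7,-7.4,0],"rotation": [0,0,0]},
    {"slide": [0.6,-7.5,0],"rotation": [0,0,0]},
    {"slide": [-0.7,-7.5,0],"rotation": [0,0,0]},
    {"slide": [-1.8,-7.3,0],"rotation": [0,0,0]},
    {"slide": [-2.9,-6.9,0],"rotation": [0,0,0]},
    {"slide": [-3.9,-6.4,0],"rotation": [0,0,0]},
    {"slide": [-5.0,-5.7,0],"rotation": [0,0,0]},
    {"slide": [-5.7,-4.9,0],"rotation": [0,0,0]},
    {"slide": [-6.5,-3.9,0],"rotation": [0,0,0]},
    {"slide": [-6.9,-2.9,0],"rotation": [0,0,0]},
    {"slide": [-7.4,-1.7,0],"rotation": [0,0,0]},
    {"slide": [-7.5,-0.5,0],"rotation": [0,0,0]},
    {"slide": [-7.5,0.6,0],"rotation": [0,0,0]},
    {"slide": [-7.3,1.8,0],"rotation": [0,0,0]},
    {"slide": [0,0,0],"rotation": [0,0,0]},
    {"slide": [0,0,0],"rotation": [0,0,0]}
  ]
}}

```text
time: 18.53
tool_pos: [0.5415, -0.1421, 0.186]
tool_rot: [0.001, 0.707, 0.707, 0.001]
contact_force: [5.6, -0.8, 4.3]
gripper_width: 0.224
```

```bash
python3 st.py
```

```text
18.5333 [ 0.54154 -0.14214  0.18605] [ 5.6218  -0.82103  4.30565] theta 197.94310537909942 r 48.05182884634052 Ftan(ccw+) 2.513018661492101 Frad -5.095434478280336
```

Two turns done to within about 0.4°. A small nudge anticlockwise to trim it.

Call:
{"name": "jog_arm", "arguments": {
  "increments": [
    {"slide": [-1.3,0.5,0],"rotation": [0,0,0]},
    {"slide": [0,0,0],"rotation": [0,0,0]},
    {"slide": [0,0,0],"rotation": [0,0,0]},
    {"slide": [0,0,0],"rotation": [0,0,0]}
  ]
}}

```text
time: 18.87
tool_pos: [0.5417, -0.1425, 0.1861]
tool_rot: [-0.0, 0.707, 0.707, 0.001]
contact_force: [4.0, 2.7, 6.7]
gripper_width: 0.23
```

```bash
python3 st.py
```

```text
18.8667 [ 0.54166 -0.14246  0.18605] [4.00731 2.7445  6.68946] theta 198.35193608818383 r 48.03214885702655 Ftan(ccw+) -1.3432048989069005 Frad -4.667615875113906
```

Call:
{"name": "jog_arm", "arguments": {
  "increments": [
    {"slide": [0,0,0],"rotation": [0,0,0]},
    {"slide": [0,0,0],"rotation": [0,0,0]},
    {"slide": [0,0,0],"rotation": [0,0,0]},
    {"slide": [0,0,0],"rotation": [0,0,0]}
  ]
}}

```text
time: 19.2
tool_pos: [0.5417, -0.1425, 0.186]
tool_rot: [-0.0, 0.707, 0.707, 0.001]
contact_force: [3.4, 2.0, 5.4]
gripper_width: 0.231
```

```bash
python3 st.py; python3 - <<'E'
from h import *
f=optics.grab_frame("wrist");g=cv2.imread("pics/g_wrist.png")
cv2.imwrite("pics/i_wrist.png",f["frame"])
print("mean abs diff to stop picture",cv2.absdiff(f["frame"],g).mean())
f=optics.grab_frame("scene");cv2.imwrite("pics/i_scene.png",f["frame"])
E
```

```text
19.2 [ 0.54166 -0.14249  0.18605] [3.41784 2.0185  5.44473] theta 198.3843145583653 r 48.04043442086642 Ftan(ccw+) -0.8375299580341131 Frad -3.8800149487562647
mean abs diff to stop picture 3.108952907986111
```

View pics/i_wrist.png

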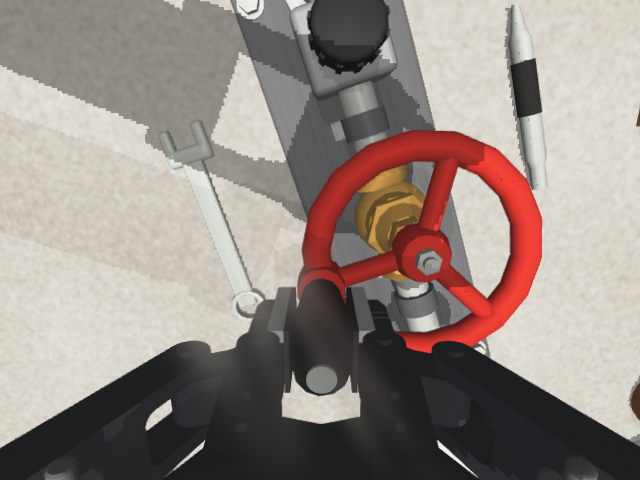

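View pics/i_scene.png

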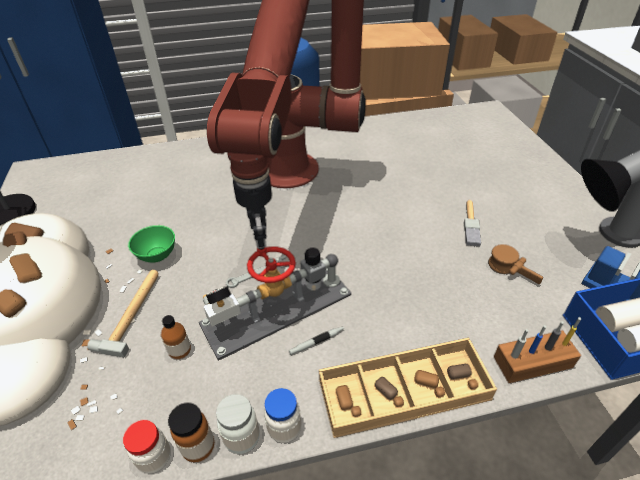

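The wrist view matches the one taken at the stop: hub nut at (429,261), handle top at (321,380) and still between the pads. The scene view shows everything else on the bench where it lay. I'll hand it in.

```bash
python3 -c "
from plant import manip
print(manip.job_done())"; python3 st.py
```

```text
the job is handed in; nothing more can be done
None
the job is handed in; nothing more can be done
```

The valve is shut and backed off two full turns, and the gripper is still holding the handle where it stopped. I handed the job in at about 19 s of the 64 s allowed.

- **Shutting:** I turned the wheel clockwise about 370° until it stopped with the handle at 198.3° from world x. That fits the station's position in the pictures (about 198.5°). It held firm when the push rose to about 11 N, roughly three times what turns it.
- **Backing off:** I turned it two full turns anticlockwise. It first came to rest about 0.4° short, so I nudged it on. The last reading was 198.4°, within about 0.2° of the stop.
- **Final hold:** the grip is firm (opening 0.23 on the 21 mm handle), with under 1 N left along the turning direction. Wrist readings were 12 N or less at every check.
- **Bench:** by eye, everything else lies where it did in the first picture.
- **Refused command:** the first move command was rejected as invalid input before anything moved. It went through once every row included a rotation.
- **Not checked:** the readout was closed once I handed in, so I couldn't confirm the final second afterwards.

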